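# Lever the storage tin open with the spreading knife

## Robot

A 7-joint arm with a two-finger parallel gripper is mounted at the origin on the work surface. World frame = base frame: x ahead of the robot, y to its left, z up, the work surface at z = 0. Lengths are in m, angles in rad, forces in N, time in s.
With the tool pointing down it reaches from about 0.425 to 1.025 m from the base axis. Payload 9.4 kg.
Tool frame: the origin (TCP) lies on the centre line of the jaws, within the pads' length; the fingertips stand 25 mm ahead of it and the grasp point (between the pads) lies 6 mm ahead of it; z points along the fingers, y is the line along which they close (so a half turn about z gives the same grasp; the last joint's range is limited). The gripper opens to 85 mm and grips with 20 to 120 N. Pads are 22 mm wide; open, the fingers measure 114 mm over their backs; the gripper's body (76 mm by 85 mm) begins 54 mm behind the grasp point. The pads swing forward as they close: fully open they stand 13 mm farther back than shut.
Start: joints at [-1.412, 0.599, -0.003, 1.599, 0.002, 0.943, -0.08], TCP at [0.169, 0.705, 0.256] pointing down, gripper open.
Joint ranges: [-2.57, 2.57], [-0.35, 1.97], [-1.29, 1.29], [0.11, 2.56], [-1.05, 4.19], [0.11, 1.86], [-2.63, 2.63]. Speed limits (rad/s): [2.22, 2.22, 3.01, 3.01, 3.14, 3.14, 3.14].

## Interface

Orientations are given as a unit quaternion [x, y, z, w].
In Python, from rig import manip, optics gives the robot as it stands.
- The arm moves only by the tool carry_out, never from a script. Its argument "rows" is a list of rows, each an object of numbers: "x", "y", "z": the shift along the tool's x, y, z in mm; "wx", "wy", "wz": the turn, a rotation vector about the tool's x, y, z in units of 10 degrees (1.0 is 10 degrees); "grip": the opening, from 0 (shut) to 1 (fully open). In form: [{"x": .., "y": .., "z": .., "wx": .., "wy": .., "wz": .., "grip": ..}, ...]. A call has 1 to 10 rows; each row shifts and turns the commanded pose from where the row before left it, along the tool's axes as they then stand; what a row does not reach is not made up. A row lasts 1/8 s, in which the tool goes at most 62.5 mm and 10.7 degrees, less where a joint would pass 70% of its speed; a pose out of reach is approached as far as the arm can. A call is refused whole if a number of a shift passes 62.5 or a number of a turn 1, either way. A call with a gripper value outside its range is refused whole. The fingers move at their own pace and stop on an object; "squeeze" is the grip in N (left out, the last holds). Time passes only in rows, so rows that do not move let the fingers close. It gives the time, the measured TCP pose, the force, the opening and the grip force at its end, in the units of the state.
- manip.sense(): the state, without advancing time (a new reading comes with each control period).
- optics.camera(name): name is "scene" or "top" or "wrist"; returns a dict with "image" (384x512x3 uint8, blue, green, red), "range_z" (384x512 float32, m along the optical axis (not along the pixel's ray), 0 where there is no reading), "fov_y" (degrees; the focal length in pixels is half the picture's height over the tangent of half this angle, whatever the lens; pixels are square), "cx", "cy" (the principal point, pixels), "position" and "orientation" of the camera in the world; the wrist camera has in their place "tool_from_camera" (4x4, takes a point from camera to tool coordinates, whose origin is the TCP and whose axes are the flange's). Camera axes: x right, y down, z forward; pixel columns grow to the right and rows downward; lengths in m; the calibration is good to about 2 mm. A picture is of the moment at which its call begins: read the wrist's pose just before it.
- manip.close_job(): hands the job in; it is judged then, once.
The state is a dict: "time_s": time; "joint_pos": joint angles; "joint_velocities": joint speeds; "effort": joint torques, N m; "position": TCP position; "orientation": TCP orientation; "wrist_force": force on the tool from outside, world axes, zero at the start; "torque": the same for the moment, N m; "gripper_width": finger opening in m; "finger_force": force on a finger pad.
Only numpy, scipy, OpenCV 4.12 (cv2) and the standard library are available. Lean on these libraries where they do the work, as an engineer would, in place of code of your own. Each camera call takes 0.05 s, during which the arm holds its last target. There are 200 camera calls.

## Task

Take the flat-bladed spreading knife from the chopping board, put its blade into the slot under the lid of the closed storage tin and lever the hinged lid up with it until the lid stands open, upright or beyond. Only the knife may touch the lid, not the gripper. Then lay the knife flat on the chopping board again, let go, and leave the spoon, jar, can and pepper mill where they are.

Things in the scene. Friction and masses are not known exactly. Their poses are not given: they have to be found in the camera images.
- tin: Plain metal storage tin with a flat hinged lid, fixed to the worktop: 120 mm deep (x), 160 mm wide (y), 90 mm high with lid shut. Origin: centre of its underside. The slot is in its front (-x) side; two dark hinge barrels stick out 11 mm at the top back (+x) edge. Walls 4 mm, rim at 82 mm; packets inside reach 50 mm. Yaw 1.5 to 2.2 rad: the front faces the robot's right or right and away.
- slot (a point): Centre of the pry slot, on the outer face of the tin's front wall, 76 mm above the worktop. The slot is 60 mm wide and 12 mm high (70 to 82 mm above the worktop), in the middle of the front wall's top edge; the shut lid's underside bounds it above. Axes as the tin: the blade goes in along +x.
- hinge (a point): Middle of the lid's hinge axis, at the top back edge of the tin, 82 mm above the worktop. The lid's underside swings about it; the axis is the tin's y.
- lid_angle (a joint): Lid angle in rad: 0 shut (as at the start), 1.57 upright, stop at 1.85. The stiff hinge (about 0.14 N m friction) keeps the lid wherever it is left; lifting it at its front edge takes about 2 to 3 N.
- lid: The lid: steel plate 120 x 160 x 8 mm, flush with the tin's front and sides, no handle, 0.16 kg. Origin in the hinge axis; the plate lies from x = -120 mm (front edge) to 0, underside at z = 0.
- knife: Spreading knife, 195 mm long, about 0.11 kg, lying flat on the board: wooden handle 100 mm long, 22 mm wide, 24 mm high (x from -100 to 0), flat steel blade 26 mm wide and 3 mm thick with a rounded end (x from 0 to 95). Origin: on the underside where handle meets blade; x points to the blade's tip, z up; handle and blade share one flat underside at z = 0.
- knife_tip (a point): Middle of the end of the knife's blade (x = 95 mm), at half its 3 mm thickness.
- knife_grip (a point): Good place to grip the handle: its centre line 25 mm behind the blade, 12 mm above the underside.
- board: Chopping board of dark wood, 260 mm (its x) by 220 mm (its y), 18 mm thick, fixed to the worktop. Origin: centre of its underside. Knife and spoon lie side by side on it at the start, roughly along its x, in either order.
- spoon: Short wooden spoon on the board: handle 18 mm wide, 16 mm high; round thick bowl 52 mm across at x = 45 mm, total 165 mm along its x. Bystander. Origin on the underside.
- jar: Standing glass jar, 72 mm across, 110 mm high. Bystander. Origin: centre of the underside.
- can: Standing can, 74 mm across, 100 mm high. Bystander. Origin: centre of the underside.
- mill: Standing black pepper mill, 60 mm across, 140 mm high. Bystander. Origin: centre of the underside.
There are look-alikes about, which are no part of the job. What is shaped like the knife but turquoise is not meant. Leave any orange look-alike of the tin alone.

How it is judged:
By the outcome, as a careful person would: the job done as asked, in the order asked, and still so for the second after the job is handed in, with the robot touching nothing.
It also fails if it takes over 56 s, if anything falls off the work surface, if the arm or the gripper's body presses on something with over 40 N, if the wrist force passes 120 N, or if a joint passes its speed limit or range.

## Working session

There is one attempt and no reset: what is moved stays moved. The work goes in short steps, Python scripts to look and compute and a tool call to move; the robot and the scene stay as the last step left them, time stands still between calls to the robot, and variables do not carry over. Pictures are saved under pics/ and viewed, at most 10 in all, crops included, and the job is handed in when it is done.

Besides the shell and the picture viewer there is one more tool, called after ">>>" as a command line: name --argument value ..., lists and objects as JSON in quotes. carry_out: Moves the arm, as the interface text tells. Its arguments: {"type":"object","properties":{"rows":{"type":"array"},"squeeze":{"type":"number"}},"required":["rows"]}

```bash
mkdir -p pics; ls; cat > h.py <<'E'
import numpy as np, cv2
from rig import manip, optics
from scipy.spatial.transform import Rotation as R
def cam(n):
    s=manip.sense(); c=optics.camera(n)
    im=np.array(c["image"]); h=im.shape[0]; f=h/2/np.tan(np.radians(c["fov_y"])/2)
    if n=="wrist":
        T=np.eye(4);T[:3,:3]=R.from_quat(s["orientation"]).as_matrix();T[:3,3]=s["position"]
        T=T@np.array(c["tool_from_camera"])
    else:
        T=np.eye(4);o=np.array(c["orientation"])
        T[:3,:3]=R.from_quat(o).as_matrix() if o.size==4 else o;T[:3,3]=c["position"]
    d=c["range_z"]; v,u=np.mgrid[:h,:im.shape[1]]
    P=np.stack([(u-c["cx"])/f*d,(v-c["cy"])/f*d,d],-1)@T[:3,:3].T+T[:3,3]
    P[d==0]=np.nan
    return im,P,T,f,c
E
python3 - <<'E'
from h import *
a=[]
for n in("scene","top"):
    im,P,T,f,c=cam(n); cv2.imwrite(f"pics/{n}.png",im); np.savez(f"{n}.npz",im=im,P=P,T=T,f=f,c=[c["cx"],c["cy"]])
    print(n,T.round(3).tolist(),f, c.keys())
print(manip.sense())
E
```

```text
pics
scene [[-0.666, 0.642, -0.38, 0.9], [0.746, 0.576, -0.334, 0.419], [0.004, -0.506, -0.862, 1.005], [0.0, 0.0, 0.0, 1.0]] 366.50561455789006 dict_keys(['image', 'range_z', 'fov_y', 'cx', 'cy', 'position', 'orientation'])
top [[0.023, -0.995, 0.095, 0.402], [-1.0, -0.024, -0.006, 0.073], [0.009, -0.095, -0.995, 1.181], [0.0, 0.0, 0.0, 1.0]] 397.362850204504 dict_keys(['image', 'range_z', 'fov_y', 'cx', 'cy', 'position', 'orientation'])
{'time_s': 0.1, 'joint_pos': array([-1.41171872,  0.60004632, -0.00253654,  1.60004777,  0.0017634 ,
        0.94291159, -0.07980205]), 'joint_velocities': array([-0.00115338, -0.00154392,  0.001542  , -0.00198526, -0.00070348,
        0.0022326 , -0.00010457]), 'effort': array([ 5.03918447e-03, -7.77986097e+01,  1.56949136e+00, -2.58624154e+01,
        1.25735532e-02,  5.55789680e-03,  4.34898027e-05]), 'position': array([0.1692732 , 0.70456196, 0.25550327]), 'orientation': array([ 1.17601355e-01,  9.93060634e-01, -7.04748470e-04, -3.02083776e-05]), 'wrist_force': array([ 0.02392988, -0.33357965,  0.1139211 ]), 'torque': array([ 0.00081925,  0.05978032, -0.01464261]), 'finger_force': 0.0, 'gripper_width': 0.08553015515145677}
```

View pics/scene.png

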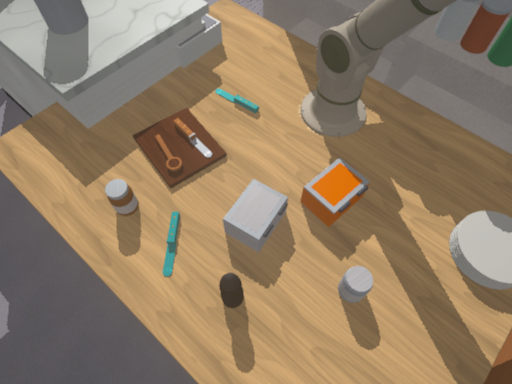

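View pics/top.png

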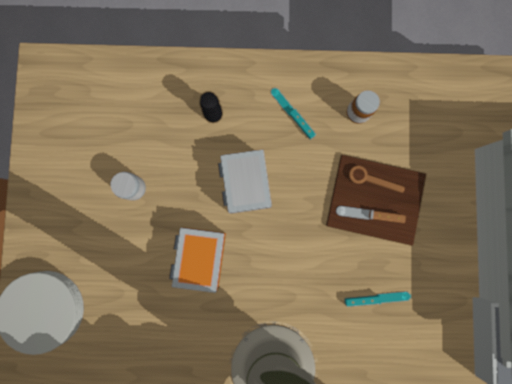

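The scene picture shows the board (180,147) with spoon (168,152) and a white-bladed, wooden-handled knife (193,137). The grey tin is at (257,212) and the orange look-alike at (334,190). In the top picture the knife is at (370,215), spoon (375,180), tin (246,181), jar (364,106), can (127,186) and mill (210,107).

Candidates for the knife: (370,215) wood and steel on the board; (293,112) turquoise, no; (378,299) turquoise, no; spoon (375,180), no. Candidates for the tin: (246,181) plain metal, yes; (199,261) orange, no. I'll check both choices in a close crop and measure.

```bash
python3 - <<'E'
from h import *
z=np.load("top.npz"); im,P=z["im"],z["P"]
cv2.imwrite("pics/crop.png",np.hstack([cv2.resize(im[135:235,205:285],None,fx=5,fy=5,interpolation=2),cv2.resize(im[150:250,325:405],None,fx=5,fy=5,interpolation=2)]))
q=lambda u,v:P[v,u].round(3).tolist()
for n,p in dict(base=(273,370),white=(40,310),jar=(367,100),can=(125,184),mill=(210,100),board=(390,195),bl=(350,212),hd=(392,217),work=(300,200),orange=(199,261),rt=(490,200)).items(): print(n,q(*p))
hsv=cv2.cvtColor(im,cv2.COLOR_BGR2HSV)
def rect(m,name):
    cs,_=cv2.findContours(m.astype(np.uint8),0,1); c=max(cs,key=cv2.contourArea)
    mm=np.zeros(m.shape,np.uint8); cv2.drawContours(mm,[c],-1,1,-1)
    X=P[(mm>0)&m]; zz=np.nanmedian(X[:,2]); r=cv2.minAreaRect(X[:,:2].astype(np.float32)*1000)
    print(name,len(X),zz.round(4),r); return X
Z=P[...,2]; x,y=P[...,0],P[...,1]
u,v=np.meshgrid(range(512),range(384))
win=lambda a,b,c,d:(u>a)&(u<b)&(v>c)&(v<d)
rect(win(210,285,140,222)&(Z>.08),"tin")
rect(win(320,430,145,250)&(Z>.01),"board")
k=win(330,410,203,226)
rect(k&(hsv[...,1]<90)&(hsv[...,2]>110),"blade")
rect(k&(Z>.033),"handle")
rect(k&(hsv[...,2]>105),"knife")
E
```

```text
base [0.072, 0.013, 0.227]
white [0.159, 0.646, 0.056]
jar [0.758, -0.242, 0.11]
can [0.509, 0.418, 0.098]
mill [0.737, 0.189, 0.14]
board [0.503, -0.337, 0.015]
bl [0.45, -0.217, 0.022]
hd [0.438, -0.332, 0.044]
work [0.483, -0.074, -0.002]
orange [0.305, 0.21, 0.09]
rt [0.491, -0.599, 0.072]
tin 2591 0.0899 ((526.9441528320312, 94.6147689819336), (160.06442260742188, 130.8950958251953), 9.342485427856445)
board 6523 0.0181 ((490.0586242675781, -296.96356201171875), (261.7999267578125, 220.1937713623047), 78.38871002197266)
blade 270 0.0204 ((450.20111083984375, -224.09197998046875), (93.9906234741211, 28.502439498901367), 83.26823425292969)
handle 276 0.0413 ((439.7230529785156, -319.3105163574219), (98.47539520263672, 23.117647171020508), 83.76651000976562)
knife 301 0.0205 ((450.1080017089844, -224.28819274902344), (94.37676239013672, 29.334644317626953), 83.06739807128906)
```

View pics/crop.png

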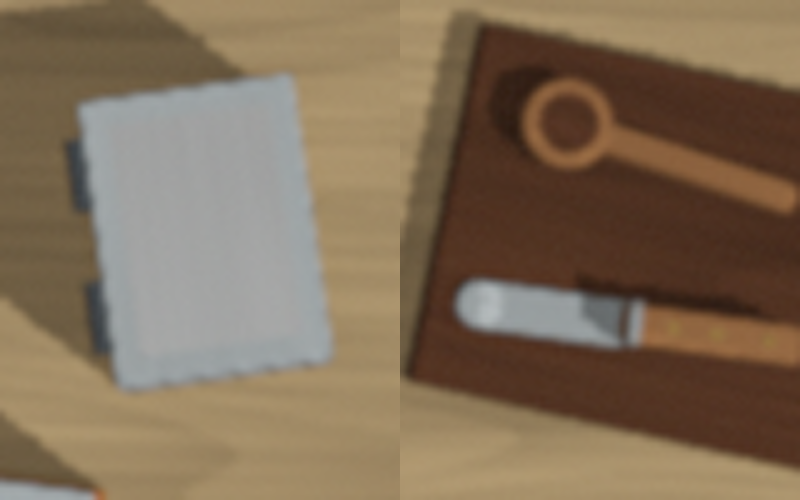

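The crop shows the grey tin's hinge barrels on its left side, so the slot side faces right. The knife is a steel blade with a wooden handle, pointing left. Both choices hold.

Measured:
- **Tin:** yaw about 1.734, centre (528, 89), slot (537, 30).
- **Knife:** yaw about 83.7°, grip point (442, -295).

First I'll turn the tool so its x axis lies along the knife.

>>> carry_out --rows '[{"wz": 1},{"wz": 1},{"wz": 1},{"wz": 1},{"wz": 1},{"wz": 1},{"wz": 1},{"wz": 1},{"wz": 0.28},{"wz": 0}]' --squeeze 100

```text
schema error: expected keys x, y, z, wx, wy, wz, grip
```

>>> carry_out --rows '[{"x": -41,"y": 41},{"x": -41,"y": 41},{"x": -41,"y": 41},{"x": -41,"y": 41},{"x": -41,"y": 41},{"x": -41,"y": 41},{"x": -41,"y": 41},{"x": -41,"y": 41},{"x": -41,"y": 41},{"x": 0}]'

```text
schema error: expected keys x, y, z, wx, wy, wz, grip
```

>>> carry_out --rows '[{"x": -60},{"x": -60},{"x": -60},{"x": -60},{"x": -60},{"x": -60},{"x": -60},{"x": -60},{"x": -60},{"x": -60}]'

```text
schema error: expected keys x, y, z, wx, wy, wz, grip
```

>>> carry_out --rows '[{"x": 0,"y": 0,"z": 0,"wx": 0,"wy": 0,"wz": 1,"grip": 1},{"x": 0,"y": 0,"z": 0,"wx": 0,"wy": 0,"wz": 1,"grip": 1},{"x": 0,"y": 0,"z": 0,"wx": 0,"wy": 0,"wz": 1,"grip": 1},{"x": 0,"y": 0,"z": 0,"wx": 0,"wy": 0,"wz": 1,"grip": 1},{"x": 0,"y": 0,"z": 0,"wx": 0,"wy": 0,"wz": 1,"grip": 1},{"x": 0,"y": 0,"z": 0,"wx": 0,"wy": 0,"wz": 1,"grip": 1},{"x": 0,"y": 0,"z": 0,"wx": 0,"wy": 0,"wz": 1,"grip": 1},{"x": 0,"y": 0,"z": 0,"wx": 0,"wy": 0,"wz": 1,"grip": 1},{"x": 0,"y": 0,"z": 0,"wx": 0,"wy": 0,"wz": 0.28,"grip": 1},{"x": 0,"y": 0,"z": 0,"wx": 0,"wy": 0,"wz": 0,"grip": 1}]' --squeeze 100

```text
time_s: 1.35
position: [0.169, 0.7048, 0.2558]
orientation: [0.745, 0.667, -0.0, 0.0]
wrist_force: [0.5, 0.8, 0.4]
gripper_width: 0.0852
finger_force: 0.0
```

>>> carry_out --rows '[{"x": -41,"y": 41,"z": 0,"wx": 0,"wy": 0,"wz": 0,"grip": 1},{"x": -41,"y": 41,"z": 0,"wx": 0,"wy": 0,"wz": 0,"grip": 1},{"x": -41,"y": 41,"z": 0,"wx": 0,"wy": 0,"wz": 0,"grip": 1},{"x": -41,"y": 41,"z": 0,"wx": 0,"wy": 0,"wz": 0,"grip": 1},{"x": -41,"y": 41,"z": 0,"wx": 0,"wy": 0,"wz": 0,"grip": 1},{"x": -41,"y": 41,"z": 0,"wx": 0,"wy": 0,"wz": 0,"grip": 1},{"x": -41,"y": 41,"z": 0,"wx": 0,"wy": 0,"wz": 0,"grip": 1},{"x": -41,"y": 41,"z": 0,"wx": 0,"wy": 0,"wz": 0,"grip": 1},{"x": -41,"y": 41,"z": 0,"wx": 0,"wy": 0,"wz": 0,"grip": 1}]'

```text
time_s: 2.48
position: [0.4966, 0.2961, 0.2564]
orientation: [0.744, 0.668, 0.0, -0.0]
wrist_force: [0.0, 1.0, 0.6]
gripper_width: 0.0858
finger_force: 0.0
```

>>> carry_out --rows '[{"x": -60,"y": 0,"z": 0,"wx": 0,"wy": 0,"wz": 0,"grip": 1},{"x": -60,"y": 0,"z": 0,"wx": 0,"wy": 0,"wz": 0,"grip": 1},{"x": -60,"y": 0,"z": 0,"wx": 0,"wy": 0,"wz": 0,"grip": 1},{"x": -60,"y": 0,"z": 0,"wx": 0,"wy": 0,"wz": 0,"grip": 1},{"x": -60,"y": 0,"z": 0,"wx": 0,"wy": 0,"wz": 0,"grip": 1},{"x": -60,"y": 0,"z": 0,"wx": 0,"wy": 0,"wz": 0,"grip": 1},{"x": -60,"y": 0,"z": 0,"wx": 0,"wy": 0,"wz": 0,"grip": 1},{"x": -60,"y": 0,"z": 0,"wx": 0,"wy": 0,"wz": 0,"grip": 1},{"x": -60,"y": 0,"z": 0,"wx": 0,"wy": 0,"wz": 0,"grip": 1},{"x": -58,"y": 0,"z": 0,"wx": 0,"wy": 0,"wz": 0,"grip": 1}]'

```text
time_s: 3.72
position: [0.4294, -0.2988, 0.2564]
orientation: [0.744, 0.668, 0.0, 0.0]
wrist_force: [0.8, 0.8, -0.2]
gripper_width: 0.0854
finger_force: 0.0
```

```bash
cat > knife.py <<'E'
from h import *
im,P,T,f,c=cam("wrist"); cv2.imwrite("pics/w1.png",im)
Z=P[...,2]; hsv=cv2.cvtColor(im,cv2.COLOR_BGR2HSV)
near=(abs(P[...,0]-.445)<.04)&(abs(P[...,1]+.27)<.13)
def rect(m,n):
    X=P[m]; r=cv2.minAreaRect(X[:,:2].astype(np.float32)*1000); print(n,len(X),np.nanmedian(X[:,2]).round(4),r)
rect(near&(Z>.034)&(Z<.06),"handle")
m=near&(Z<.03)&(Z>.0)&(hsv[...,1]<90)&(hsv[...,2]>110)
rect(cv2.morphologyEx(m.astype(np.uint8),cv2.MORPH_OPEN,np.ones((5,5)))>0,"blade")
print("board z",np.nanmedian(Z[near&(hsv[...,2]<110)&(Z<.03)]))
print(manip.sense()["position"],T[:3,3],T[:3,2])
E
python3 knife.py
```

```text
handle 1395 0.0423 ((439.76397705078125, -321.5500793457031), (99.66764068603516, 23.525615692138672), 83.83482360839844)
blade 1814 0.0212 ((450.65032958984375, -225.3688201904297), (94.64488983154297, 26.83995246887207), 83.69529724121094)
board z 0.0182429416120356
[ 0.42762304 -0.30698789  0.2572451 ] [ 0.43855989 -0.22655505  0.37432674] [-0.03088624 -0.28662647 -0.95754442]
```

View pics/w1.png

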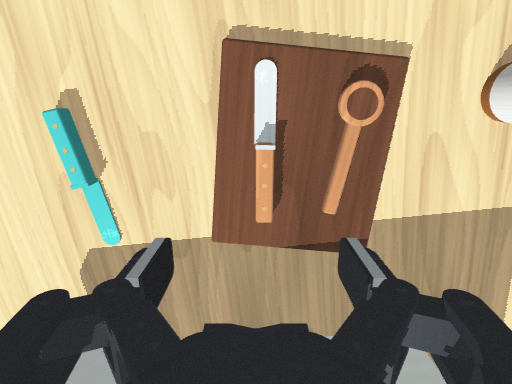

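The wrist picture shows the wooden knife (265,140) with its blade pointing away from the gripper, the spoon at (355,145) and the turquoise look-alike at (80,175). Next I'll centre over the grip point and descend.

>>> carry_out --rows '[{"x": 11.5,"y": 14,"z": 0,"wx": 0,"wy": 0,"wz": 0,"grip": 1},{"x": 0,"y": 0,"z": 50,"wx": 0,"wy": 0,"wz": 0,"grip": 0.7},{"x": 0,"y": 0,"z": 50,"wx": 0,"wy": 0,"wz": 0,"grip": 0.7},{"x": 0,"y": 0,"z": 50,"wx": 0,"wy": 0,"wz": 0,"grip": 0.7},{"x": 0,"y": 0,"z": 40,"wx": 0,"wy": 0,"wz": 0,"grip": 0.7},{"x": 0,"y": 0,"z": 18,"wx": 0,"wy": 0,"wz": 0,"grip": 0.7},{"x": 0,"y": 0,"z": 0,"wx": 0,"wy": 0,"wz": 0,"grip": 0.7},{"x": 0,"y": 0,"z": 0,"wx": 0,"wy": 0,"wz": 0,"grip": 0.7}]'

```text
time_s: 4.78
position: [0.4458, -0.2862, 0.0489]
orientation: [0.744, 0.668, 0.0, 0.0]
wrist_force: [0.8, -1.0, -0.2]
gripper_width: 0.0596
finger_force: 0.0
```

>>> carry_out --rows '[{"x": -10,"y": -2,"z": 0,"wx": 0,"wy": 0,"wz": 0,"grip": 0.7},{"x": 0,"y": 0,"z": 4,"wx": 0,"wy": 0,"wz": 0,"grip": 0.5},{"x": 0,"y": 0,"z": 0,"wx": 0,"wy": 0,"wz": 0,"grip": 0.4},{"x": 0,"y": 0,"z": 0,"wx": 0,"wy": 0,"wz": 0,"grip": 0},{"x": 0,"y": 0,"z": 0,"wx": 0,"wy": 0,"wz": 0,"grip": 0},{"x": 0,"y": 0,"z": 0,"wx": 0,"wy": 0,"wz": 0,"grip": 0},{"x": 0,"y": 0,"z": 0,"wx": 0,"wy": 0,"wz": 0,"grip": 0},{"x": 0,"y": 0,"z": 0,"wx": 0,"wy": 0,"wz": 0,"grip": 0}]' --squeeze 110

```text
time_s: 5.78
position: [0.4419, -0.2965, 0.0448]
orientation: [0.745, 0.667, 0.0, 0.0]
wrist_force: [-1.0, -0.3, 7.2]
gripper_width: 0.0198
finger_force: 108.1
```

>>> carry_out --rows '[{"x": 0,"y": 0,"z": -30,"wx": 0,"wy": 0,"wz": 0,"grip": 0},{"x": 0,"y": 0,"z": -50,"wx": 0,"wy": 0,"wz": 0,"grip": 0},{"x": 0,"y": 0,"z": -40,"wx": 0,"wy": 0,"wz": -0.56,"grip": 0},{"x": 0,"y": 0,"z": 0,"wx": 0,"wy": 0,"wz": -1,"grip": 0},{"x": 36,"y": 37,"z": 0,"wx": 0,"wy": 0,"wz": 0,"grip": 0},{"x": 37,"y": 37,"z": 0,"wx": 0,"wy": 0,"wz": 0,"grip": 0},{"x": 37,"y": 37,"z": 0,"wx": 0,"wy": 0,"wz": 0,"grip": 0},{"x": 36,"y": 36,"z": 0,"wx": 0,"wy": 0,"wz": 0,"grip": 0},{"x": 0,"y": 0,"z": 0,"wx": 0,"wy": 0,"wz": 0,"grip": 0},{"x": 0,"y": 0,"z": 0,"wx": 0,"wy": 0,"wz": 0,"grip": 0}]'

```text
time_s: 7.02
position: [0.5629, -0.1288, 0.1641]
orientation: [0.647, 0.762, -0.0, -0.0]
wrist_force: [-0.0, -0.4, -1.4]
gripper_width: 0.0199
finger_force: 108.0
```

>>> carry_out --rows '[{"x": 0,"y": 0,"z": 0,"wx": 0,"wy": 0,"wz": 0,"grip": 0},{"x": 0,"y": 0,"z": 0,"wx": 0,"wy": 0,"wz": 0,"grip": 0}]'

```text
time_s: 7.28
position: [0.5629, -0.1299, 0.1645]
orientation: [0.648, 0.761, -0.0, 0.0]
wrist_force: [0.1, 0.3, -1.4]
gripper_width: 0.0199
finger_force: 108.0
```

```bash
cat > see.py <<'E'
import sys
from h import *
s=manip.sense(); Tt=np.eye(4);Tt[:3,:3]=R.from_quat(s["orientation"]).as_matrix();Tt[:3,3]=s["position"]
im,P,T,f,c=cam("wrist"); cv2.imwrite(f"pics/{sys.argv[1]}.png",im)
Q=(P-Tt[:3,3])@Tt[:3,:3]*1000   # tool coords mm
hsv=cv2.cvtColor(im,cv2.COLOR_BGR2HSV)
m=(Q[...,0]>30)&(Q[...,0]<140)&(abs(Q[...,1])<30)&(Q[...,2]>0)&(Q[...,2]<60)
X=Q[m]; print("n",len(X),s["position"].round(4))
if len(X):
    print("blade rect",cv2.minAreaRect(X[:,:2].astype(np.float32)),"xmax",np.percentile(X[:,0],99.5))
    print("z = a + b x:",np.polyfit(X[:,0],X[:,2],1)[::-1], "zy slope",np.polyfit(X[:,1],X[:,2],1)[0])
m=(P[...,2]>.085)&(P[...,2]<.095)&(P[...,1]>0)&(abs(P[...,0]-.53)<.12)
if m.sum()>50: print("lid",m.sum(),np.median(P[...,2][m]),cv2.minAreaRect(P[m][:,:2].astype(np.float32)*1000))
E
python3 see.py w2
```

```text
n 10166 [ 0.5629 -0.1299  0.1645]
blade rect ((73.34609985351562, 1.1005020141601562), (26.16082191467285, 86.65901184082031), 89.98928833007812) xmax 115.98059724245603
z = a + b x: [2.34277291e+01 1.29924369e-03] zy slope 0.0010399629848736336
```

View pics/w2.png

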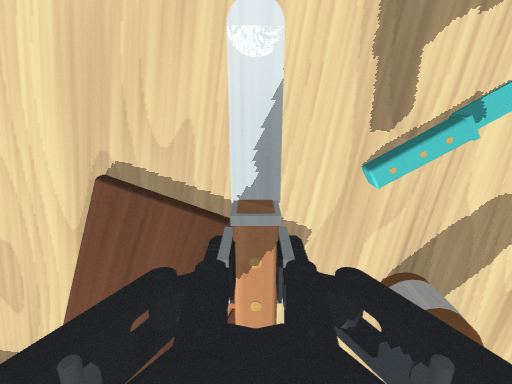

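The picture shows the knife held straight and level. The blade runs up the picture from (255,200) to its tip near the top edge at about (255,0). Next I'll descend to slot height and insert it gently.

>>> carry_out --rows '[{"x": 0,"y": 0,"z": 35,"wx": 0,"wy": 0,"wz": 0,"grip": 0},{"x": 0,"y": 1,"z": 28,"wx": 0,"wy": 0,"wz": 0,"grip": 0},{"x": 15,"y": 0,"z": 0,"wx": 0,"wy": 0,"wz": 0,"grip": 0},{"x": 15,"y": 0,"z": 0,"wx": 0,"wy": 0,"wz": 0,"grip": 0},{"x": 0,"y": 0,"z": 0,"wx": 0,"wy": 0,"wz": 0,"grip": 0},{"x": 0,"y": 0,"z": 0,"wx": 0,"wy": 0,"wz": 0,"grip": 0}]'

```text
time_s: 8.07
position: [0.5601, -0.0988, 0.1023]
orientation: [0.647, 0.762, 0.0, 0.001]
wrist_force: [-0.1, -0.1, -0.2]
gripper_width: 0.0199
finger_force: 108.0
```

```bash
python3 - <<'E'
from h import *
s=manip.sense(); print(s["position"].round(4), R.from_quat(s["orientation"]).as_matrix().round(4).tolist())
im,P,T,f,c=cam("top")
m=(P[...,2]>.085)&(P[...,2]<.095)&(P[...,1]>0)&(abs(P[...,0]-.53)<.12)
print(np.median(P[m][:,2]),cv2.minAreaRect(P[m][:,:2].astype(np.float32)*1000))
im,P,T,f,c=cam("scene")
cv2.imwrite("pics/s2.png",cv2.resize(im[150:270,150:310],None,fx=4,fy=4,interpolation=2))
E
```

```text
[ 0.5601 -0.0988  0.1023] [[-0.1621, 0.9868, 0.0017], [0.9868, 0.1621, -0.0003], [-0.0006, 0.0016, -1.0]]
0.08998618236570655 ((501.66552734375, 236.46774291992188), (159.67523193359375, 420.0377197265625), 10.242984771728516)
```

View pics/s2.png

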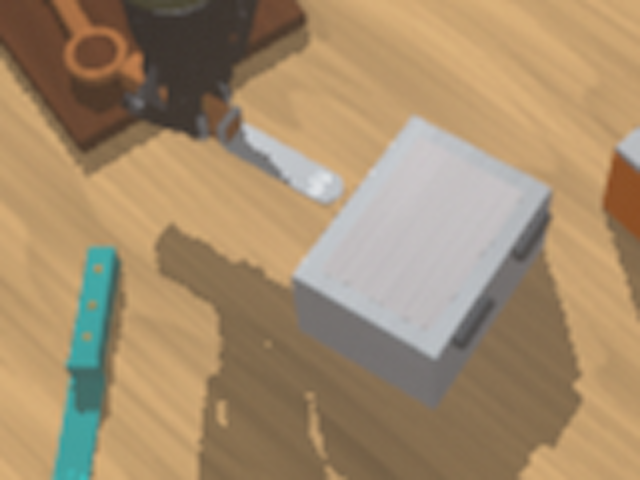

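The knife tip, at about (335,190) in the crop, is just in front of the middle of the tin's front edge and aligned. Now the insertion.

>>> carry_out --rows '[{"x": 5,"y": 0,"z": 1.5,"wx": 0,"wy": 0,"wz": 0,"grip": 0},{"x": 6,"y": 0,"z": 0,"wx": 0,"wy": 0,"wz": 0,"grip": 0},{"x": 6,"y": 0,"z": 0,"wx": 0,"wy": 0,"wz": 0,"grip": 0},{"x": 6,"y": 0,"z": 0,"wx": 0,"wy": 0,"wz": 0,"grip": 0},{"x": 0,"y": 0,"z": 0,"wx": 0,"wy": 0,"wz": 0,"grip": 0}]'

```text
time_s: 8.8
position: [0.5558, -0.0755, 0.0998]
orientation: [0.647, 0.762, 0.0, -0.0]
wrist_force: [-0.4, 0.0, -1.6]
gripper_width: 0.0198
finger_force: 108.0
```

>>> carry_out --rows '[{"x": 6,"y": 0,"z": 0,"wx": 0,"wy": 0,"wz": 0,"grip": 0},{"x": 6,"y": 0,"z": 0,"wx": 0,"wy": 0,"wz": 0,"grip": 0},{"x": 5,"y": 0,"z": 0,"wx": 0,"wy": 0,"wz": 0,"grip": 0},{"x": 0,"y": 0,"z": -6,"wx": 0,"wy": 0,"wz": 0,"grip": 0},{"x": 0,"y": 0,"z": 0,"wx": 0,"wy": 0,"wz": 0,"grip": 0},{"x": 1,"y": 0,"z": -12,"wx": 0,"wy": 0,"wz": 0,"grip": 0},{"x": 2,"y": 0,"z": -12,"wx": 0,"wy": 0,"wz": 0,"grip": 0},{"x": 0,"y": 0,"z": 0,"wx": 0,"wy": 0,"wz": 0,"grip": 0}]'

```text
time_s: 9.8
position: [0.5531, -0.0564, 0.1311]
orientation: [0.647, 0.762, 0.001, 0.001]
wrist_force: [-0.4, -0.2, -1.6]
gripper_width: 0.0198
finger_force: 108.1
```

```bash
cat > sc.py <<'E'
import sys
from h import *
s=manip.sense(); print(s["position"].round(4),s["wrist_force"].round(1),s["time_s"])
im,P,T,f,c=cam("scene"); cv2.imwrite(f"pics/{sys.argv[1]}.png",cv2.resize(im[110:270,110:310],None,fx=3.5,fy=3.5,interpolation=2))
xt=np.array([-.1623,.9867]);yt=np.array([.9867,.1623])
d=P[...,:2]-np.array([.518,.1484]); U=-(d@xt)*1000; V=d@yt*1000; H=P[...,2]*1000-82
m=(abs(V)<78)&(abs(V)>22)&(U>-60)&(U<125)&(H>12)&(H<140)
if m.sum()>20:
    vx=cv2.fitLine(np.c_[U[m],H[m]].astype(np.float32),cv2.DIST_HUBER,0,.01,.01).ravel(); print("lid angle deg",m.sum(),np.degrees(np.arctan2(vx[1],vx[0])),"U",np.percentile(U[m],[2,98]),"H",np.percentile(H[m],[2,98]))
E
python3 sc.py s3
```

```text
[ 0.5531 -0.0564  0.1311] [-0.4 -0.2 -1.6] 9.8
lid angle deg 1374 15.699736 U [ 10.62365071 109.95044253] H [12.61713719 41.11565049]
```

View pics/s3.png

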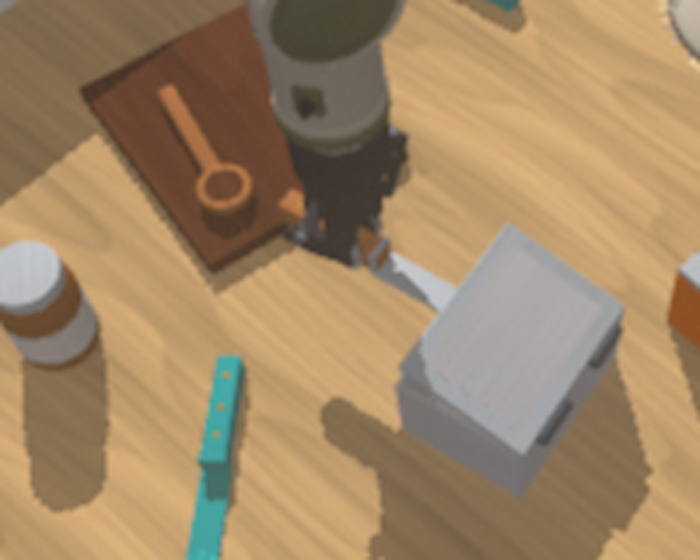

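The lid stands at about 16°, edge at about (430,350) in the crop, with the blade under it. This matches the geometry, so I'll continue the arc.

>>> carry_out --rows '[{"x": 4,"y": 0,"z": -11,"wx": 0,"wy": 0,"wz": 0,"grip": 0},{"x": 5,"y": 0,"z": -10,"wx": 0,"wy": 0,"wz": 0,"grip": 0},{"x": 7,"y": 0,"z": -10,"wx": 0,"wy": 0,"wz": 0,"grip": 0},{"x": 8,"y": 0,"z": -9,"wx": 0,"wy": 0,"wz": 0,"grip": 0},{"x": 9,"y": 0,"z": -8,"wx": 0,"wy": 0,"wz": 0,"grip": 0},{"x": 10,"y": 0,"z": -7,"wx": 0,"wy": 0,"wz": 0,"grip": 0},{"x": 0,"y": 0,"z": 0,"wx": 0,"wy": 0,"wz": 0,"grip": 0}]'

```text
time_s: 10.72
position: [0.5457, -0.0124, 0.1852]
orientation: [0.647, 0.763, 0.0, -0.0]
wrist_force: [-0.0, 0.4, -0.9]
gripper_width: 0.0197
finger_force: 108.1
```

```bash
python3 sc.py s4
```

```text
[ 0.5457 -0.0124  0.1852] [-0.   0.4 -0.9] 10.725
lid angle deg 1143 61.302372 U [-2.3019342  53.21750864] H [ 14.37000883 109.32836235]
```

>>> carry_out --rows '[{"x": 11,"y": 0,"z": -5,"wx": 0,"wy": 0,"wz": 0,"grip": 0},{"x": 12,"y": 0,"z": -4,"wx": 0,"wy": 0,"wz": 0,"grip": 0},{"x": 12,"y": 0,"z": -2,"wx": 0,"wy": 0,"wz": 0,"grip": 0},{"x": 12,"y": 0,"z": -1,"wx": 0,"wy": 0,"wz": 0,"grip": 0},{"x": 9,"y": 0,"z": 0,"wx": 0,"wy": 0,"wz": 0,"grip": 0},{"x": 7,"y": 0,"z": 0,"wx": 0,"wy": 0,"wz": 0,"grip": 0},{"x": 0,"y": 0,"z": 0,"wx": 0,"wy": 0,"wz": 0,"grip": 0},{"x": 0,"y": 0,"z": 0,"wx": 0,"wy": 0,"wz": 0,"grip": 0}]'

```text
time_s: 11.78
position: [0.5356, 0.048, 0.1968]
orientation: [0.648, 0.762, 0.0, 0.0]
wrist_force: [-0.5, -0.1, -1.9]
gripper_width: 0.0197
finger_force: 108.1
```

```bash
python3 sc.py s5
```

```text
[0.5356 0.048  0.1968] [-0.5 -0.1 -1.9] 11.775
lid angle deg 165 9.062907 U [-34.20734198  95.2352389 ] H [ 25.09415086 138.59327134]
```

View pics/s5.png

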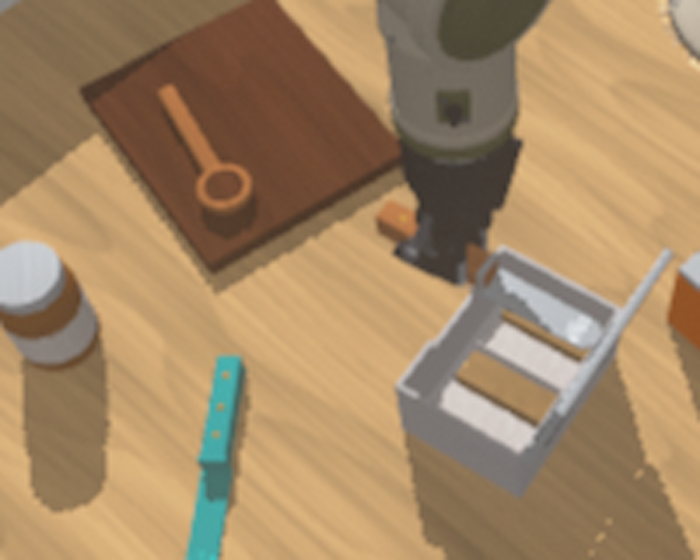

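The lid stands upright or slightly beyond, seen edge-on at (610,340), with the knife tip against it. By the tip geometry it is at about 100°. Next I'll withdraw the knife and return it to its place on the board.

>>> carry_out --rows '[{"x": -30,"y": 0,"z": 0,"wx": 0,"wy": 0,"wz": 0,"grip": 0},{"x": -50,"y": 0,"z": 0,"wx": 0,"wy": 0,"wz": 0,"grip": 0},{"x": -50,"y": 0,"z": 0,"wx": 0,"wy": 0,"wz": 0,"grip": 0},{"x": -50,"y": 0,"z": 0,"wx": 0,"wy": 0,"wz": 0,"grip": 0},{"x": -36,"y": -37,"z": 0,"wx": 0,"wy": 0,"wz": 0,"grip": 0},{"x": -36,"y": -37,"z": 0,"wx": 0,"wy": 0,"wz": 0,"grip": 0},{"x": -37,"y": -37,"z": 0,"wx": 0,"wy": 0,"wz": 0,"grip": 0},{"x": -36,"y": -37,"z": 0,"wx": 0,"wy": 0,"wz": 1,"grip": 0},{"x": 0,"y": 0,"z": 0,"wx": 0,"wy": 0,"wz": 0.56,"grip": 0},{"x": 0,"y": 0,"z": 0,"wx": 0,"wy": 0,"wz": 0,"grip": 0}]'

```text
time_s: 13.08
position: [0.4416, -0.2972, 0.1968]
orientation: [0.745, 0.667, -0.0, 0.0]
wrist_force: [0.1, -0.3, -1.4]
gripper_width: 0.0199
finger_force: 108.2
```

>>> carry_out --rows '[{"x": 0,"y": 0,"z": 0,"wx": 0,"wy": 0,"wz": 0,"grip": 0},{"x": 0,"y": 0,"z": 0,"wx": 0,"wy": 0,"wz": 0,"grip": 0},{"x": 0,"y": 0,"z": 0,"wx": 0,"wy": 0,"wz": 0,"grip": 0}]'

```text
time_s: 13.45
position: [0.4422, -0.2962, 0.1968]
orientation: [0.744, 0.668, 0.0, -0.0]
wrist_force: [-0.4, -0.7, -0.5]
gripper_width: 0.0201
finger_force: 108.2
```

```bash
python3 see.py w6; python3 - <<'E'
from h import *
im,P,T,f,c=cam("top")
xt=np.array([-.1623,.9867]);yt=np.array([.9867,.1623])
d=P[...,:2]-np.array([.518,.1484]); U=-(d@xt)*1000; V=d@yt*1000; H=P[...,2]*1000-82
m=(abs(V)<75)&(U>-60)&(U<60)&(H>12)&(H<140)
print(m.sum()); 
for a in range(10,140,15):
    k=m&(H>a)&(H<a+15)
    if k.sum()>3: print(a,k.sum(),np.percentile(U[k],[5,50,95]).round(1),H[k].max())
E
```

```text
n 10181 [ 0.4422 -0.2962  0.1968]
blade rect ((73.56895446777344, 1.3347654342651367), (87.16240692138672, 26.121875762939453), 0.12440520524978638) xmax 116.31341023137009
z = a + b x: [2.34029196e+01 1.18948102e-03] zy slope 0.0008152146365480871
833
10 74 [-5.7 -4.3 -2.7] 24.610918035334294
25 86 [-9.1 -7.6 -5.8] 39.93687674366127
40 84 [-12.3 -10.7  -9.2] 54.95126983613727
55 95 [-15.8 -14.  -12.1] 69.87698556901364
70 98 [-19.  -17.4 -15.5] 84.84794948386104
85 105 [-22.5 -20.7 -19. ] 99.80800509102724
100 155 [-32.9 -24.8 -22.5] 114.98638898948161
115 136 [-32.4 -28.7 -25.8] 119.90660011420945
```

The lid is at about 102° and stays there. The knife hasn't shifted in the grip. Now lowering it onto the board.

>>> carry_out --rows '[{"x": 0,"y": 0,"z": 50,"wx": 0,"wy": 0,"wz": 0,"grip": 0},{"x": 0,"y": 0,"z": 50,"wx": 0,"wy": 0,"wz": 0,"grip": 0},{"x": 0,"y": 0,"z": 35,"wx": 0,"wy": 0,"wz": 0,"grip": 0},{"x": 0,"y": 0,"z": 10,"wx": 0,"wy": 0,"wz": 0,"grip": 0},{"x": 0,"y": 0,"z": 4,"wx": 0,"wy": 0,"wz": 0,"grip": 0},{"x": 0,"y": 0,"z": 2.5,"wx": 0,"wy": 0,"wz": 0,"grip": 0},{"x": 0,"y": 0,"z": 0,"wx": 0,"wy": 0,"wz": 0,"grip": 0},{"x": 0,"y": 0,"z": 0,"wx": 0,"wy": 0,"wz": 0,"grip": 0}]'

```text
time_s: 14.55
position: [0.4424, -0.2966, 0.046]
orientation: [0.745, 0.667, 0.0, 0.001]
wrist_force: [0.8, -0.6, -0.8]
gripper_width: 0.0195
finger_force: 108.3
```

>>> carry_out --rows '[{"x": 0,"y": 0,"z": 1,"wx": 0,"wy": 0,"wz": 0,"grip": 0},{"x": 0,"y": 0,"z": 0,"wx": 0,"wy": 0,"wz": 0,"grip": 0},{"x": 0,"y": 0,"z": 0,"wx": 0,"wy": 0,"wz": 0,"grip": 0.4},{"x": 0,"y": 0,"z": 0,"wx": 0,"wy": 0,"wz": 0,"grip": 0.6},{"x": 0,"y": 0,"z": 0,"wx": 0,"wy": 0,"wz": 0,"grip": 0.65},{"x": 0,"y": 0,"z": 0,"wx": 0,"wy": 0,"wz": 0,"grip": 0.65},{"x": 0,"y": 0,"z": -20,"wx": 0,"wy": 0,"wz": 0,"grip": 0.65},{"x": 0,"y": 0,"z": -50,"wx": 0,"wy": 0,"wz": 0,"grip": 0.65},{"x": 0,"y": 0,"z": -50,"wx": 0,"wy": 0,"wz": 0,"grip": 0.65},{"x": 0,"y": 0,"z": -60,"wx": 0,"wy": 0,"wz": 0,"grip": 0.65}]'

```text
time_s: 15.8
position: [0.4415, -0.2962, 0.2255]
orientation: [0.745, 0.667, -0.0, -0.001]
wrist_force: [1.4, -0.6, 0.6]
gripper_width: 0.0554
finger_force: 0.0
```

>>> carry_out --rows '[{"x": -50,"y": 0,"z": -30,"wx": 0,"wy": 0,"wz": 0,"grip": 0.65},{"x": 0,"y": 0,"z": 0,"wx": 0,"wy": 0,"wz": 0,"grip": 0.65},{"x": 0,"y": 0,"z": 0,"wx": 0,"wy": 0,"wz": 0,"grip": 0.65},{"x": 0,"y": 0,"z": 0,"wx": 0,"wy": 0,"wz": 0,"grip": 0.65},{"x": 0,"y": 0,"z": 0,"wx": 0,"wy": 0,"wz": 0,"grip": 0.65}]'

```text
time_s: 16.42
position: [0.4364, -0.3455, 0.2535]
orientation: [0.745, 0.667, -0.0, -0.001]
wrist_force: [-0.5, -0.4, -0.5]
gripper_width: 0.0554
finger_force: 0.0
```

```bash
sed -i 's/w1.png/w7.png/' knife.py; python3 knife.py; python3 sc.py s7
```

```text
handle 1598 0.0422 ((440.75213623046875, -321.25860595703125), (98.37252807617188, 22.42949867248535), 83.74105834960938)
blade 2094 0.0212 ((451.28533935546875, -224.440673828125), (94.14627838134766, 27.616024017333984), 83.42407989501953)
board z 0.018303186894897183
[ 0.43644476 -0.34567514  0.25366233] [ 0.44578894 -0.27339798  0.37145577] [-0.03287641 -0.28564391 -0.95777174]
[ 0.4364 -0.3457  0.2537] [-0.3 -0.2 -0.4] 16.475
lid angle deg 149 -76.70407 U [-34.216713    -9.81828043] H [ 32.46661843 118.70246803]
```

View pics/s7.png

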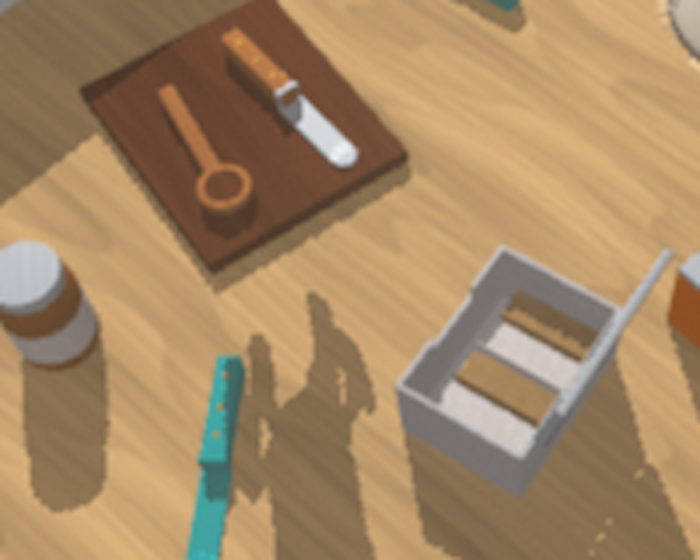

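The picture shows the knife flat on the board at (290,100), the spoon undisturbed at (210,150), and the lid standing open at (620,330) past upright. I'm handing the job in.

```bash
python3 -c "
from rig import manip; print(manip.close_job())"
```

```text
the job is handed in; nothing more can be done
None
```

The job is handed in at about 16.5 s: the knife levered the lid open to about 102°, then was laid flat on the board in its original place and released; the spoon and jar look unmoved in the last picture, and the arm went nowhere near the can and mill.

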